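# Clamp a glass paperweight with the guarded knob

### The job

Take the purple glass paperweight from the slab and stand it upright on the bed of the bench clamp, between jaw and backstop and centred on the pads, and let go of it. Then reach into the yellow guard ring and turn the recessed knob clockwise until the jaw holds the glass snugly, with about 7 N: more than 4 and less than 10 N when you let go, and never above 14 N, as glass chips. Be gentle with glass and guard, leave the other things where they are, and let go of the knob at the end.

Things in the scene. Friction and masses are not known exactly. Their poses are not given: they have to be found in the camera images.
- purple: the purple glass paperweight to be clamped: a round puck with domed top, 56 mm across (side straight from 5 to 40 mm above its underside), 56 mm tall, about 0.26 kg. Origin at the centre of its underside, z up. It starts on a pale slab 25 mm high, in a row with the amber and green ones, 90 mm between centres; its place in the row varies.
- clamp: grey bench clamp fixed to the table, base plate 130 (x) x 310 (y) x 12 mm; origin at the centre of the plate's underside, z up. It clamps along its y: sprung jaw from the +y side, backstop on the -y side. The bed between them is the plate's flat top (z 12 mm), open on both x sides. Cork faces: 46 mm wide in x, z 18 to 48 mm; the steel behind them reaches z 55 mm.
- rest_spot (a point): point on the clamp's bed, at (0, -32, 12) mm in the clamp's frame. The jaw's pad starts with its face 32 mm from here towards +y; the backstop's face is fixed, 32 to 46 mm from here towards -y: that setting varies and is not measured. A glass with the centre of its underside here clears both by 4 mm or more.
- jaw: steel jaw slide; axes as the clamp's, origin at the clamp's at the start; moves to the clamp's -y by 20 mm per rad of the knob. Carries the cork pad on two red sprung stems: 2 N per mm pressed in, no preload, 13 mm travel. It pushes the glass over the bed (1 to 3 N) until it meets the backstop; then the clamping force grows by 40 N per rad of the knob.
- knob (a joint): angle of the recessed knob, rad: 0 at the start (fully open), grows turning clockwise seen from above, end stop 1.6. Dry drag of 0.22 N m holds it where left (up to 11 N of clamping); turning on takes the drag plus 0.02 N m per newton of clamping (0.36 N m at 7 N); held still, the drag can act either way. The glass meets the backstop somewhere between 0.4 and 1.2 rad.
- knob_grip (a point): the point to grip, on the knob's upright axis at the clamp's (0, 85, 59) mm; axes turn with the knob. The grip is an upright black bar 12 mm thick, 40 mm long, from 20 mm below to 12 mm above this point, white mark on one end; its length points 0.7 rad counter-clockwise (from above) of this point's x axis. Floor of the recess: 24 mm below this point.
- guard: yellow guard ring about the knob, 82 mm inner and 94 mm outer diameter, fixed; its rim is 22 mm above knob_grip (81 mm above the table). A gripper opened wider than about 75 mm over the backs of its fingers does not fit in. Origin on the knob's axis at the floor of the recess.
- amber: amber glass paperweight, same shape and size as the purple one; origin at the centre of its underside (bystander)
- green: green glass paperweight, same shape and size; origin at the centre of its underside (bystander)
- tin: red tin, 76 mm across, 85 mm tall, standing; origin under its centre (bystander)
- canister: yellow canister with brass cap, 70 mm across, 200 mm tall, standing; origin under its centre (bystander)
- paddle: wooden paddle blank 220 x 60 x 12 mm, lying flat; origin under its centre (bystander)
- wrench: steel wrench lying flat, long axis = its x (bystander)
- brick: pale firebrick 110 x 200 x 60 mm; origin under its centre (bystander)
- cup: steel cup 80 mm across, 100 mm tall; origin under its centre (bystander)
Not all that is in view belongs to the job. What is meant by the purple is not black, and is the smaller of those in its own colour.

How it is judged:
On the way, in this order (a step that is already met when the one before it is completed fails the run):
1. the purple glass stands on the clamp's bed between the pads, released (x of purple in the frame of rest_spot between -0.012 and 0.012 m and y of purple in the frame of rest_spot between -0.03 and 0.012 m and z of purple in the frame of rest_spot below 0.003 m and angle between purple's own z axis and vertical below 0.1 rad and contact force between purple and the fingers below 0.1 N and linear speed of purple below 0.02 m/s and value of joint knob below 0.3 rad), for 0.2 s.
2. the jaw presses the glass with 4 to 10 N, the knob let go (x of purple in the frame of rest_spot between -0.012 and 0.012 m and y of purple in the frame of rest_spot between -0.03 and 0.012 m and z of purple in the frame of rest_spot below 0.003 m and angle between purple's own z axis and vertical below 0.1 rad and contact force between purple and jaw between 4 and 10 N and contact force between the fingers and clamp below 0.1 N), for 0.3 s.
At the end, for the whole second after the job is handed in: The purple glass stands upright (within 0.1 rad) on the clamp's bed (within 3 mm of height), centred on the pads within 12 mm, at rest, and the jaw presses it with 4 to 10 N, the knob at rest and released (x of purple in the frame of rest_spot between -0.012 and 0.012 m and y of purple in the frame of rest_spot between -0.03 and 0.012 m and z of purple in the frame of rest_spot below 0.003 m and angle between purple's own z axis and vertical below 0.1 rad and contact force between purple and jaw between 4 and 10 N and linear speed of purple below 0.02 m/s and velocity of joint knob between -0.05 and 0.05 rad/s); the robot touches nothing.
It fails at once if the jaw presses the glass with more than 14 N (it chips) (contact force between purple and jaw above 14 N).
It fails at once if the glass is dropped or rammed into the clamp (over 45 N) (contact force between purple and clamp above 45 N).
It fails at once if the guard ring is pushed with more than 20 N (contact force between any of the fingers, the arm and guard above 20 N).
It fails at once if the purple glass is tipped over (angle between purple's own z axis and vertical above 0.6 rad).
It fails at once if another thing is shifted by more than 30 mm (distance of any of amber, green, tin, canister, paddle, wrench, brick, cup from where it was at the start of the episode above 0.03 m).
It also fails if it takes over 72 s, if anything falls off the work surface, if the arm or the gripper's body presses on something with over 40 N, if the wrist force passes 120 N, or if a joint passes its speed limit or range.

### The arm

A 6-joint arm with a two-finger parallel gripper is mounted at the origin on the work surface. World frame = base frame: x ahead of the robot, y to its left, z up, the work surface at z = 0. Lengths are in m, angles in rad, forces in N, time in s.
With the tool pointing down it reaches from about 0.25 to 0.725 m from the base axis. Payload 4 kg.
Tool frame: the origin (TCP) lies on the centre line of the jaws, within the pads' length; the fingertips stand 17 mm ahead of it and the grasp point (between the pads) lies 2 mm behind it; z points along the fingers, y is the line along which they close (so a half turn about z gives the same grasp; the last joint's range is limited). The gripper opens to 85 mm and grips with 20 to 120 N. Pads are 22 mm wide; open, the fingers measure 114 mm over their backs; the gripper's body (76 mm by 85 mm) begins 54 mm behind the grasp point. The pads swing forward as they close: fully open they stand 13 mm farther back than shut.
Start: joints at [1.329, 0.241, 0.005, 1.335, 0, 1.571], TCP at [0.12, 0.485, 0.248] pointing down, gripper open.
Joint ranges: [-2.72, 2.72], [-1.05, 1.87], [-1.09, 1.28], [-1.99, 2.15], [-1.42, 1.44], [-3.14, 3.14]. Speed limits (rad/s): [2.79, 2.79, 3.14, 3.14, 3.14, 3.14].

### API

Orientations are given as a unit quaternion [x, y, z, w].
In Python, from workcell import get_obs, imaging, order gives the robot as it stands.
- The arm moves only by the tool apply_moves, never from a script. Its argument "targets" is a list that holds one entry, the list of rows, each a list of 5 numbers: the shift along the world's x, y, z in units of 40 mm (1.0 is 40 mm), then the turn about the world's z in degrees, then the gripper command: -1 is shut, 1 is fully open, values between are in proportion. In form: [[[dx, dy, dz, turn, fingers], ...]]. A call has 1 to 8 rows; each row shifts and turns the commanded pose from where the row before left it; what a row does not reach is not made up. A row lasts 1/12 s, in which the tool goes at most 41.7 mm and 7.16 degrees, less where a joint would pass 70% of its speed; a pose out of reach is approached as far as the arm can. A call is refused whole if a number of a shift passes 1 or a number of a turn 7.16, either way. A call with a gripper value outside its range is refused whole. The fingers move at their own pace and stop on an object; the grip force is fixed at half the most. Time passes only in rows, so rows that do not move let the fingers close. It gives the time, the measured TCP pose, the force, the opening and the grip force at its end, in the units of the state.
- get_obs(): the state, without advancing time (a new reading comes with each control period).
- imaging.camera(name): name is "side" or "top" or "wrist"; returns (picture, depth): 480x640x3 uint8, blue, green, red; 480x640 float32, m along the optical axis (not along the pixel's ray), 0 where there is no reading.
- imaging.get_calibration(name): a dict with "camera_matrix" (3x3 intrinsics, pixels), "eye" and "rotation" of the camera in the world; the wrist camera has in their place "hand_eye" (4x4, takes a point from camera to tool coordinates, whose origin is the TCP and whose axes are the flange's). Camera axes: x right, y down, z forward; pixel columns grow to the right and rows downward; lengths in m; the calibration is good to about 2 mm. A picture is of the moment at which its call begins: read the wrist's pose just before it. get_calibration takes no time and is no camera call.
- order.job_done(): hands the job in; it is judged then, once.
The state is a dict: "clock": time; "joint_pos": joint angles; "joint_vel": joint speeds; "tau": joint torques, N m; "eef_pos": TCP position; "tool_rot": TCP orientation; "ft_force": force on the tool from outside, world axes, zero at the start; "ft_torque": the same for the moment, N m; "grip_width": finger opening in m; "grasp_force": force on a finger pad.
Only numpy, scipy, OpenCV 4.12 (cv2) and the standard library are available. Lean on these libraries where they do the work, as an engineer would, in place of code of your own. Each camera call takes 0.05 s, during which the arm holds its last target. There are 200 camera calls.

## Working session

There is one attempt and no reset: what is moved stays moved. The work goes in short steps, Python scripts to look and compute and a tool call to move; the robot and the scene stay as the last step left them, time stands still between calls to the robot, and variables do not carry over. Pictures are saved under pics/ and viewed, at most 10 in all, crops included, and the job is handed in when it is done.

Besides the shell and the picture viewer there is one more tool, called after "Emit:" as name(argument=value, ...), one argument or row to a line, values as JSON. apply_moves: Moves the arm, as the interface text tells. Its arguments: {"type":"object","properties":{"targets":{"type":"array","items":{"type":"array","items":{"type":"array","items":{"type":"number"}}}}},"required":["targets"]}

```bash
mkdir -p pics; ls; cat > h.py <<'E'
import numpy as np, cv2
from workcell import get_obs, imaging, order
from scipy.spatial.transform import Rotation as R
def pose(name,obs=None):
    c=imaging.get_calibration(name); K=np.array(c["camera_matrix"])
    if name=="wrist":
        H=np.array(c["hand_eye"]); T=np.eye(4); T[:3,:3]=R.from_quat(obs["tool_rot"]).as_matrix(); T[:3,3]=obs["eef_pos"]
        M=T@H; return K,M[:3,3],M[:3,:3]
    return K,np.array(c["eye"]),np.array(c["rotation"])
def snap(name,f=None):
    o=get_obs(); im,d=imaging.camera(name)
    if f: cv2.imwrite("pics/"+f,im)
    return (im,d)+pose(name,o)
def plane(K,e,Rm,uv,z):
    uv=np.atleast_2d(uv).astype(float); r=np.c_[uv,np.ones(len(uv))]@np.linalg.inv(K).T@Rm.T
    return e+r*((z-e[2])/r[:,2])[:,None]
def cloud(d,K,e,Rm):
    v,u=np.mgrid[:480,:640]; r=np.stack([u,v,np.ones_like(u)],-1)@np.linalg.inv(K).T
    return (r*d[...,None])@Rm.T+e
E
python3 - <<'E'
from h import *
for n in("top","side"):
    im,d,K,e,Rm=snap(n,n+"0.png"); print(n,K.round(1).tolist(),e,Rm.round(3).tolist()); np.savez(n+"0.npz",im=im,d=d,K=K,e=e,Rm=Rm)
o=get_obs(); print(o)
print(imaging.get_calibration("wrist"))
E
```

```text
pics
top [[522.9, 0.0, 315.0], [0.0, 522.9, 227.2], [0.0, 0.0, 1.0]] [ 0.37723685 -0.01218231  1.26240794] [-0.696, 0.713, -0.058, 0.062]
side [[616.4, 0.0, 318.1], [0.0, 616.4, 247.2], [0.0, 0.0, 1.0]] [-0.29859949 -0.9439622   0.91082272] [0.818, -0.326, 0.174, -0.441]
{'clock': 0.1, 'joint_pos': array([1.32900739e+00, 2.41366587e-01, 3.84961701e-03, 1.33520187e+00,
       8.95952274e-06, 1.57077719e+00]), 'joint_vel': array([-0.00029855, -0.00277748,  0.00354496, -0.00079414,  0.00032512,
       -0.00042022]), 'tau': array([-4.04718885e-04, -3.73136580e+01,  2.53009647e+01,  1.08115768e-02,
       -2.44645162e-05, -1.28975810e-05]), 'eef_pos': array([0.11958848, 0.4849332 , 0.24748393]), 'tool_rot': array([ 1.20590644e-01,  9.92701855e-01, -9.53699173e-04, -1.20383928e-04]), 'ft_force': array([0.08412977, 0.58398893, 0.45968682]), 'ft_torque': array([-0.00800172,  0.00892114,  0.00847568]), 'grasp_force': 0.0, 'grip_width': 0.08548905121142433}
{'camera_matrix': array([[391.26346142,   0.        , 322.86783231],
       [  0.        , 391.26346142, 233.49732089],
       [  0.        ,   0.        ,   1.        ]]), 'hand_eye': array([[ 4.79224084e-04, -9.51799270e-01, -3.06721242e-01,
         7.86590165e-02],
       [ 9.99999788e-01,  3.21206426e-04,  5.65660011e-04,
         1.44359706e-04],
       [-4.39873951e-04, -3.06721448e-01,  9.51799222e-01,
        -1.25353290e-01],
       [ 0.00000000e+00,  0.00000000e+00,  0.00000000e+00,
         1.00000000e+00]])}
```

```bash
sed -i 's/np.array(c\["rotation"\])/R.from_quat(c["rotation"]).as_matrix()/' h.py
python3 - <<'E'
from h import *
for n in("top","side"):
    z=np.load(n+"0.npz"); K,e,Rm=pose(n); np.savez(n+"0.npz",im=z["im"],d=z["d"],K=K,e=e,Rm=Rm); print(n,Rm.round(2).tolist())
E
```

```text
top [[-0.02, -0.99, 0.17], [-1.0, 0.02, 0.0], [-0.01, -0.17, -0.99]]
side [[0.73, -0.38, 0.57], [-0.69, -0.4, 0.61], [-0.0, -0.84, -0.55]]
```

View pics/top0.png

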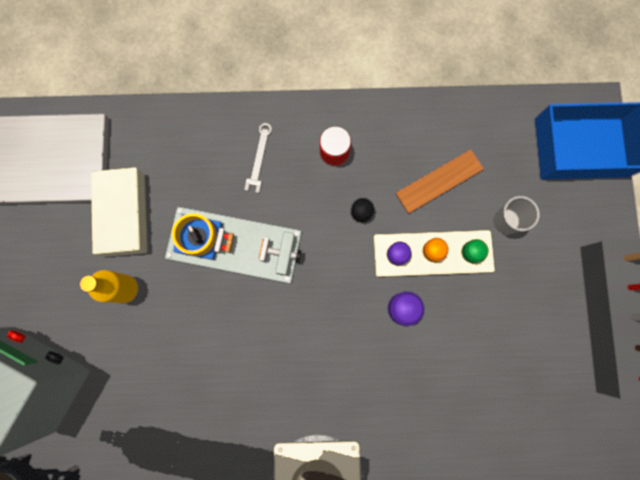

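View pics/side0.png

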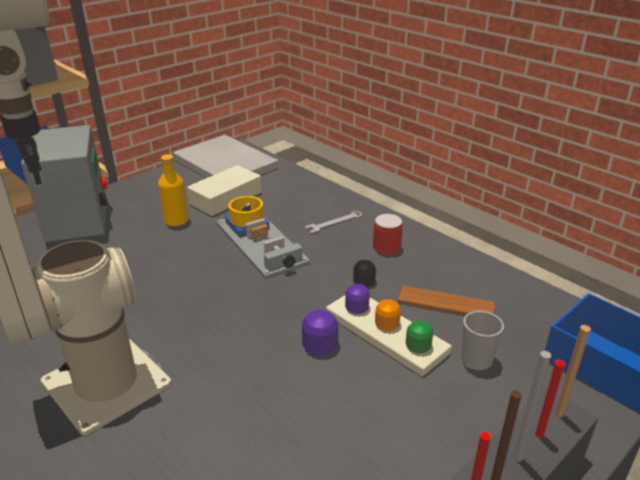

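```bash
python3 - <<'E'
from h import *
z=np.load("top0.npz"); im,d,K,e,Rm=[z[k] for k in("im","d","K","e","Rm")]
P=cloud(d,K,e,Rm); hsv=cv2.cvtColor(im,cv2.COLOR_BGR2HSV); H,S,V=cv2.split(hsv)
t=P[340:440,200:380,2]; print("table z",np.median(t[t<.1]),t[t<.1].std(),"zeros",(d==0).sum())
def blob(m,lo,hi,name):
    m=m.astype(np.uint8); n,l,s,c=cv2.connectedComponentsWithStats(m)
    for i in range(1,n):
        if s[i,4]>60:
            q=P[l==i]; q=q[d[l==i]>0]; print(name,c[i].round(1),s[i],"z max/med",np.percentile(q[:,2],[50,98]).round(3),"xy",q[:,:2].mean(0).round(3))
blob((H>120)&(H<145)&(S>100),0,0,"purple")
blob((H>18)&(H<32)&(S>150),0,0,"yellow")
blob((H>8)&(H<17)&(S>190),0,0,"amber")
# purple glass: points above 50..; circle of points z between
for (u,v) in((399,253),(406,308)):
    w=np.zeros(d.shape,bool); w[v-25:v+25,u-25:u+25]=1
    m=w&(H>118)&(H<147)&(S>90)&(d>0); q=P[m]; 
    A=np.c_[2*q,np.ones(len(q))]; s=np.linalg.lstsq(A,(q**2).sum(1),rcond=None)[0]; print("sphere",s[:3].round(4),np.sqrt(s[3]+s[:3]@s[:3]).round(4),len(q))
# plate
w=np.zeros(d.shape,np.uint8); w[195:295,155:310]=1
m=(w>0)&(P[...,2]>.006)&(P[...,2]<.018)&(S<60)&(V>110)
print("plate n",m.sum(),np.median(P[m],0))
m2=((w>0)&(P[...,2]>.006)&(d>0)).astype(np.uint8)
m2=cv2.morphologyEx(m2,cv2.MORPH_OPEN,np.ones((3,3)))
for mm,nm in((m.astype(np.uint8),"plate"),(m2,"all")):
    q=P[mm>0][:,:2].astype(np.float32); print(nm,cv2.minAreaRect(q), cv2.boundingRect(mm))
cv2.imwrite("pics/crop.png",np.hstack([cv2.resize(im[190:300,150:320],None,fx=4,fy=4,interpolation=cv2.INTER_CUBIC)]))
E
```

```text
table z -0.0013573360102721033 0.0024846860484009485 zeros 1210
purple [398.9 253.1] [388 242  23  23 408] z max/med [0.076 0.083] xy [ 0.516 -0.198]
purple [405.9 308.4] [388 292  36  34 961] z max/med [0.071 0.08 ] xy [ 0.391 -0.208]
yellow [192.3 233.5] [172 214  44  41 563] z max/med [0.073 0.083] xy [0.574 0.277]
yellow [434.6 248.7] [429 243  12  12 108] z max/med [0.078 0.083] xy [ 0.523 -0.279]
yellow [110.  286.6] [  81  270   57   33 1426] z max/med [0.129 0.201] xy [0.453 0.441]
amber [433.3 251.5] [424 239  24  22 166] z max/med [0.07  0.077] xy [ 0.518 -0.278]
sphere [ 0.5176 -0.1997  0.0561] 0.0268 413
sphere [ 0.3914 -0.2129  0.0363] 0.0439 969
plate n 3578 [0.53877692 0.16280876 0.01081782]
plate ((0.5588357448577881, 0.1892530620098114), (0.31656166911125183, 0.23539771139621735), 77.16230773925781) (163, 195, 141, 100)
all ((0.5534186363220215, 0.18790900707244873), (0.3218941390514374, 0.13050270080566406), 77.41260528564453) (165, 207, 136, 76)
```

View pics/crop.png

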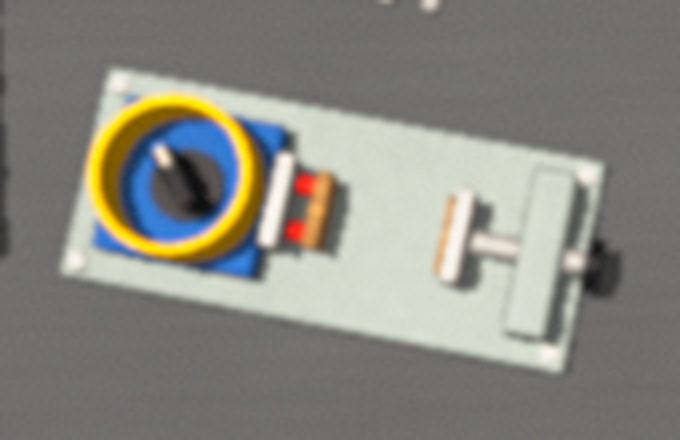

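```bash
python3 - <<'E'
from h import *
z=np.load("top0.npz"); im,d,K,e,Rm=[z[k] for k in("im","d","K","e","Rm")]
H,S,V=cv2.split(cv2.cvtColor(im,cv2.COLOR_BGR2HSV))
# corners by hand, from crop
uv=np.array([[112,68],[605,160],[565,372],[62,275]])/4+[149.6,189.6]
c=plane(K,e,Rm,uv,.012); print(c.round(4).tolist(), np.linalg.norm(c-np.roll(c,-1,0),axis=1).round(4))
ctr=c[:,:2].mean(0); yv=(c[0]+c[3]-c[1]-c[2])[:2]; yaw=np.degrees(np.arctan2(-yv[0],yv[1])); print("hand",ctr,yaw)
w=np.zeros(d.shape,np.uint8); w[200:292,150:310]=1
m=((V>135)|(S>120))&(w>0); n,l,s,cc=cv2.connectedComponentsWithStats(m.astype(np.uint8)); i=l[255,240]; m=l==i
vv,uu=np.nonzero(m); q=plane(K,e,Rm,np.c_[uu,vv],.012)[:,:2].astype(np.float32); r=cv2.minAreaRect(q); print("rect",r,V[310:330,230:260].mean())
# guard ring: yellow outer ellipse at z=.081
m=((H>18)&(H<32)&(S>150)&(w>0)).astype(np.uint8)
cs,_=cv2.findContours(m,cv2.RETR_EXTERNAL,cv2.CHAIN_APPROX_NONE); k=max(cs,key=len)[:,0]
q=plane(K,e,Rm,k,.081)[:,:2].astype(np.float32); print("ring",cv2.minEnclosingCircle(q),cv2.fitEllipse(q))
# side view glass + ring
z=np.load("side0.npz"); im,d,K,e,Rm=[z[k] for k in("im","d","K","e","Rm")]
P=cloud(d,K,e,Rm);H,S,V=cv2.split(cv2.cvtColor(im,cv2.COLOR_BGR2HSV))
m=(H>118)&(H<147)&(S>90)&(d>0); n,l,s,cc=cv2.connectedComponentsWithStats(m.astype(np.uint8))
for i in range(1,n):
    if s[i,4]>150:
        q=P[l==i];mm=(q[:,2]>.03)&(q[:,2]<.062); q2=q[mm]
        A=np.c_[2*q2[:,:2],np.ones(len(q2))]; sol=np.linalg.lstsq(A,(q2[:,:2]**2).sum(1),rcond=None)[0]; print(cc[i],q.mean(0),"cyl",sol[:2],np.sqrt(sol[2]+sol[:2]@sol[:2]),q[:,2].max())
m=(H>18)&(H<32)&(S>150); m=m.astype(np.uint8); n,l,s,cc=cv2.connectedComponentsWithStats(m)
for i in range(1,n):
    if s[i,4]>150: q=P[(l==i)&(d>0)]; print("y",cc[i],q.mean(0),q.min(0),q.max(0))
E
```

```text
[[0.6508, 0.3273, 0.012], [0.5862, 0.0268, 0.012], [0.4587, 0.0531, 0.012], [0.5242, 0.3548, 0.012]] [0.3074 0.1301 0.3088 0.1295]
hand [0.5549846  0.19049733] -12.190364316579183
rect ((0.5552289485931396, 0.19217617809772491), (0.31170082092285156, 0.13192598521709442), 77.40938568115234) 113.18
ring ((0.5689896941184998, 0.271701455116272), 0.050876881927251816) ((0.5707079768180847, 0.2707231938838959), (0.08963686227798462, 0.10017809271812439), 145.60401916503906)
[356.95336788 297.73920553] [ 0.50944188 -0.21251835  0.06075233] cyl [ 0.51454794 -0.20785279] 0.022895759900244783 0.08322751633741787
[319.53092784 332.22533137] [ 0.37653633 -0.23118516  0.0514618 ] cyl [ 0.39004989 -0.218143  ] 0.03614638376627064 0.0805718843995823
y [172.37728659 196.76829268] [0.44334065 0.43372737 0.08561081] [ 0.41722517  0.40917091 -0.00605664] [0.58993712 0.74501787 0.18583914]
y [245.08279431 209.41655886] [0.57189112 0.27347316 0.06153003] [ 0.52309494  0.21928363 -0.00564871] [0.71379696 0.41613046 0.08296404]
```

Emit:
apply_moves(
  targets=[
    [[0.5,-0.86,0,-4.4,1],[0.5,-0.86,0,-4.4,1],[0.5,-0.86,0,-4.4,1],[0.5,-0.86,0,-4.4,1],[0.5,-0.86,0,-4.4,1],[0.5,-0.86,0,-4.4,1],[0.5,-0.86,0,-4.4,1],[0.5,-0.86,0,-4.4,1]],
  ],
)

```text
clock: 0.77
eef_pos: [0.2799, 0.2084, 0.2481]
tool_rot: [0.416, 0.909, -0.0, 0.0]
ft_force: [0.5, 0.6, 0.7]
grip_width: 0.0853
grasp_force: 0.0
```

Emit:
apply_moves(
  targets=[
    [[0.5,-0.86,0,-4.4,1],[0.5,-0.86,0,-4.4,1],[0.5,-0.86,0,-4.4,1],[0.5,-0.86,0,-4.4,1],[0.5,-0.86,0,-4.4,1],[0.5,-0.86,0,-4.4,1],[0.5,-0.86,0,-4.4,1],[0.5,-0.86,0,-4.4,1]],
  ],
)

```text
clock: 1.43
eef_pos: [0.44, -0.067, 0.248]
tool_rot: [0.672, 0.74, -0.0, -0.0]
ft_force: [1.0, 1.0, 0.1]
grip_width: 0.0853
grasp_force: 0.0
```

Emit:
apply_moves(
  targets=[
    [[0.5,-0.86,0,-4.4,1],[0.5,-0.86,0,-4.4,1],[0.5,-0.86,0,-4.4,1],[0.5,-0.5,0,-4.4,1],[0,0,0,0,1],[0,0,0,0,1],[0,0,0,0,1]],
  ],
)

```text
clock: 2.02
eef_pos: [0.519, -0.1877, 0.2475]
tool_rot: [0.776, 0.631, -0.001, -0.001]
ft_force: [-0.3, 0.6, 0.6]
grip_width: 0.0854
grasp_force: 0.0
```

```bash
python3 - <<'E'
from h import *
o=get_obs(); print(o["eef_pos"],o["joint_pos"].round(3),np.degrees(np.arctan2(*R.from_quat(o["tool_rot"]).as_matrix()[[1,0],1])),o["clock"])
im,d,K,e,Rm=snap("wrist","w1.png"); np.savez("w1.npz",im=im,d=d,K=K,e=e,Rm=Rm)
P=cloud(d,K,e,Rm);H,S,V=cv2.split(cv2.cvtColor(im,cv2.COLOR_BGR2HSV))
m=(H>118)&(H<147)&(S>90); n,l,s,cc=cv2.connectedComponentsWithStats(m.astype(np.uint8))
for i in range(1,n):
    if s[i,4]>800:
        q=P[(l==i)&(d>0)];mm=(q[:,2]>.07); q2=q[mm]; A=np.c_[2*q,np.ones(len(q))]; so=np.linalg.lstsq(A,(q**2).sum(1),rcond=None)[0]
        print(cc[i],s[i],q.max(0),q.min(0),"top",q[q[:,2]>np.percentile(q[:,2],90)].mean(0),"sph",so[:3])
E
```

```text
[ 0.5189512  -0.18769863  0.24748654] [-0.347  0.346  0.148  1.375  0.     1.43 ] -11.822594343611819 2.0167
[326.76364614 222.04060231] [ 294  186   67   72 3719] [ 0.54569743 -0.17419659  0.0824866 ] [ 0.49238388 -0.22789582  0.03038135] top [ 0.51890065 -0.20197123  0.08111747] sph [ 0.51848002 -0.20238845  0.05254828]
[192.22969338 256.69163529] [ 142  208  101   97 7436] [ 0.43095202 -0.17468222  0.08082063] [ 0.3568307  -0.27310903 -0.0020427 ] top [ 0.39192403 -0.2133871   0.07889084] sph [ 0.39068513 -0.21449828  0.03774748]
```

View pics/w1.png

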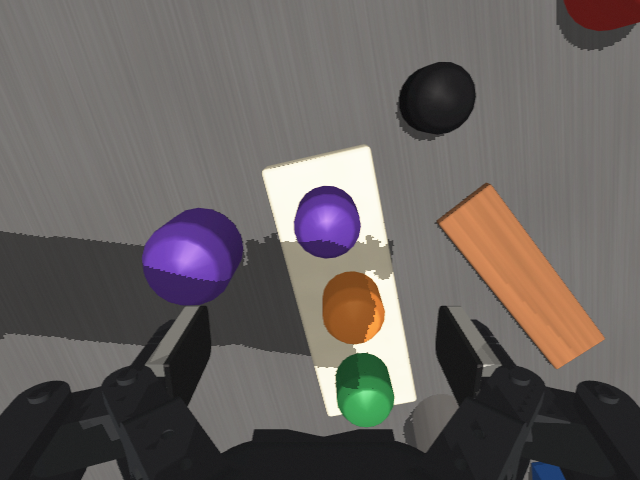

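Emit:
apply_moves(
  targets=[
    [[0,-0.36,0,-0.5,1],[0,0,-0.9,0,1],[0,0,-0.9,0,1],[0,0,-0.9,0,1],[0,0,-0.9,0,1],[0,0,-0.6,0,1],[0,0,-0.4,0,1],[0,0,-0.25,0,1]],
  ],
)

```text
clock: 2.73
eef_pos: [0.5178, -0.2016, 0.0524]
tool_rot: [0.779, 0.627, -0.001, -0.001]
ft_force: [-0.2, -0.4, 0.3]
grip_width: 0.0854
grasp_force: 0.0
```

Emit:
apply_moves(
  targets=[
    [[0,0,0,0,1],[0,0,0,0,1],[0,0,0,0,0.3],[0,0,0,0,0],[0,0,0,0,-0.2],[0,0,0,0,-0.2],[0,0,0,0,-0.2],[0,0,0,0,-0.2]],
  ],
)

```text
clock: 3.4
eef_pos: [0.5209, -0.203, 0.0564]
tool_rot: [0.779, 0.627, 0.001, 0.002]
ft_force: [-0.9, 0.5, 6.1]
grip_width: 0.054
grasp_force: 64.2
```

Emit:
apply_moves(
  targets=[
    [[0,0,0.15,0,-0.2],[0,0,0.3,0,-0.2],[0,0,0.6,0,-0.2],[0,0,0.8,0,-0.2],[0,0,0.9,0,-0.2],[0,0,0.7,0,-0.2],[0,0,0.4,0,-0.2],[0,0,0,0,-0.2]],
  ],
)

```text
clock: 4.07
eef_pos: [0.522, -0.2035, 0.2134]
tool_rot: [0.779, 0.627, 0.002, 0.004]
ft_force: [1.6, -0.2, -3.2]
grip_width: 0.0538
grasp_force: 64.0
```

```bash
python3 - <<'E'
from h import *
o=get_obs(); print(o["eef_pos"],o["joint_pos"].round(3),o["ft_force"],o["grasp_force"],o["grip_width"],o["clock"])
im,d,K,e,Rm=snap("wrist","w2.png")
P=cloud(d,K,e,Rm);H,S,V=cv2.split(cv2.cvtColor(im,cv2.COLOR_BGR2HSV))
m=(H>118)&(H<147)&(S>90); n,l,s,cc=cv2.connectedComponentsWithStats(m.astype(np.uint8))
for i in range(1,n):
    if s[i,4]>800:
        q=P[(l==i)&(d>0)]
        print(cc[i],s[i],q.max(0),q.min(0),"top",q[q[:,2]>np.percentile(q[:,2],90)].mean(0))
E
```

```text
[ 0.52200423 -0.20345115  0.21335741] [-0.372  0.369  0.092  1.284  0.     1.415] [ 1.62276052 -0.15847393 -3.18879377] 63.95322161028162 0.05380634468939984 4.0667
[166.5632376  256.54349869] [ 108  202  117  109 9575] [ 0.43096979 -0.17476742  0.08051968] [ 0.35768203 -0.25145532 -0.00184683] top [ 0.39170014 -0.21365502  0.07883746]
[322.7582516  330.70155403] [  244   239   159   182 22329] [ 0.54998948 -0.17510949  0.23947416] [ 0.49314622 -0.22578843  0.18534345] top [ 0.52228338 -0.20240356  0.23795997]
```

View pics/w2.png

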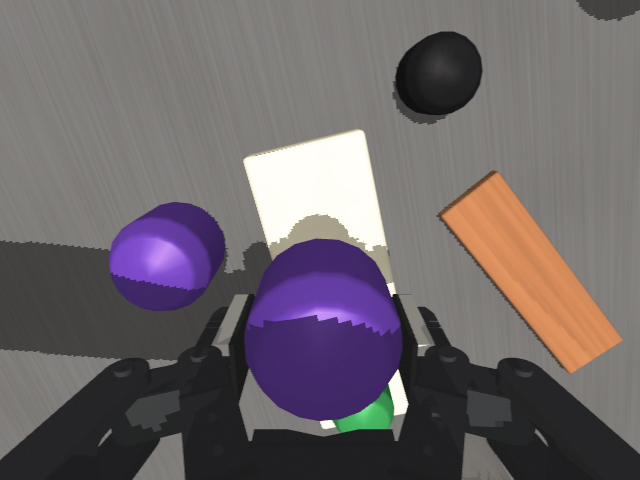

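Emit:
apply_moves(
  targets=[
    [[0.05,0.5,0.2,0,-0.2],[0.1,0.9,0.3,0,-0.2],[0.1,0.9,0.3,0,-0.2],[0.1,0.9,0.2,0,-0.2],[0.1,0.9,0,0,-0.2],[0,0.8,0,0,-0.2],[0,0.4,0,0,-0.2],[0,0,0,0,-0.2]],
  ],
)

```text
clock: 4.78
eef_pos: [0.5363, 0.0131, 0.2457]
tool_rot: [0.777, 0.629, -0.001, -0.002]
ft_force: [0.3, -1.3, -2.3]
grip_width: 0.0537
grasp_force: 63.8
```

Emit:
apply_moves(
  targets=[
    [[0,0,0,0,-0.2],[0,0,0,0,-0.2],[0,0,0,0,-0.2]],
  ],
)

```text
clock: 5.03
eef_pos: [0.5373, 0.0084, 0.2473]
tool_rot: [0.78, 0.626, -0.001, -0.0]
ft_force: [-0.1, 0.2, -2.5]
grip_width: 0.0538
grasp_force: 63.8
```

```bash
python3 - <<'E'
from h import *
o=get_obs(); print(o["eef_pos"],np.degrees(np.arctan2(*R.from_quat(o["tool_rot"]).as_matrix()[[1,0],1])),o["ft_force"],o["clock"])
im,d,K,e,Rm=snap("wrist","w3.png"); np.savez("w3.npz",im=im,d=d,K=K,e=e,Rm=Rm)
E
```

```text
[0.53725984 0.00842722 0.24726579] -12.436211269756653 [-0.14138174  0.2410012  -2.54950755] 5.0333
```

View pics/w3.png

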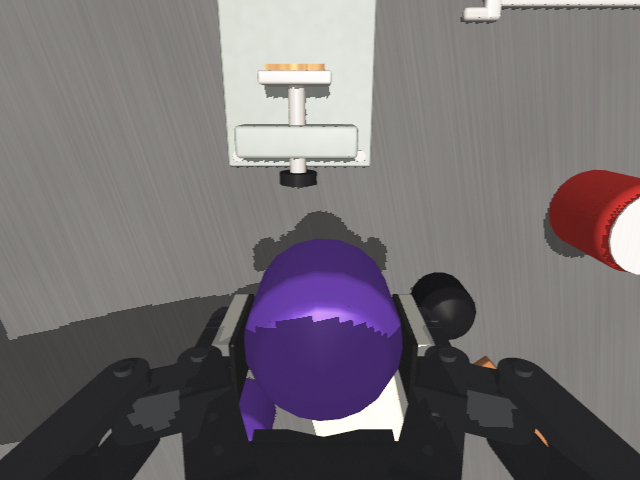

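Emit:
apply_moves(
  targets=[
    [[0,0.4,0,0,-0.2],[0,0.8,0,0,-0.2],[0,0.7,0,0,-0.2],[0,0.35,0,0,-0.2],[0,0,0,0,-0.2],[0,0,0,0,-0.2],[0,0,0,0,-0.2],[0,0,0,0,-0.2]],
  ],
)

```text
clock: 5.75
eef_pos: [0.5378, 0.0981, 0.2482]
tool_rot: [0.78, 0.626, -0.0, 0.0]
ft_force: [-0.4, -0.3, -2.1]
grip_width: 0.0537
grasp_force: 63.8
```

```bash
python3 - <<'E'
from h import *
z=np.load("w3.npz"); im,d,K,e,Rm=[z[k] for k in("im","d","K","e","Rm")]
def plate(im,K,e,Rm,rows):
    H,S,V=cv2.split(cv2.cvtColor(im,cv2.COLOR_BGR2HSV))
    L=[];Rr=[]
    for v in rows:
        r=(V[v]>165); r[420:]=0; r[:150]=0; u=np.nonzero(r)[0]
        L.append((u[0]-.5,v)); Rr.append((u[-1]+.5,v))
    out=[]
    for s in(L,Rr):
        q=plane(K,e,Rm,s,.012)[:,:2]; vx,vy,x,y=cv2.fitLine(q.astype(np.float32),cv2.DIST_HUBER,0,.01,.01).ravel(); 
        if vy<0: vx,vy=-vx,-vy
        out.append((vx,vy,x,y)); print(q[0],q[-1],"yaw",np.degrees(np.arctan2(-vx,vy)))
    return out
a=plate(im,K,e,Rm,range(5,150,5))
H,S,V=cv2.split(cv2.cvtColor(im,cv2.COLOR_BGR2HSV))
col=[V[140:185,c].tolist() for c in(250,340)]; 
print(plane(K,e,Rm,[[230,165],[369,165]],.012), col[0])
o=get_obs(); print(o["eef_pos"],np.degrees(np.arctan2(*R.from_quat(o["tool_rot"]).as_matrix()[[1,0],1])),o["clock"])
im,d,K,e,Rm=snap("wrist","w4.png"); np.savez("w4.npz",im=im,d=d,K=K,e=e,Rm=Rm)
E
```

```text
[0.48699515 0.18148525] [0.46278837 0.07239117] yaw -12.579068
[0.61274761 0.15378053] [0.58795724 0.0448658 ] yaw -12.528039
[[0.45985871 0.05465233 0.012     ]
 [0.5842938  0.02729643 0.012     ]] [230, 229, 230, 230, 230, 229, 229, 228, 228, 227, 226, 225, 225, 224, 223, 212, 182, 154, 105, 112, 114, 223, 223, 223, 225, 182, 76, 131, 131, 132, 132, 132, 132, 131, 131, 130, 129, 129, 128, 127, 127, 128, 128, 128, 128]
[0.53777606 0.09807416 0.24823218] -12.467249634451695 5.75
```

View pics/w4.png

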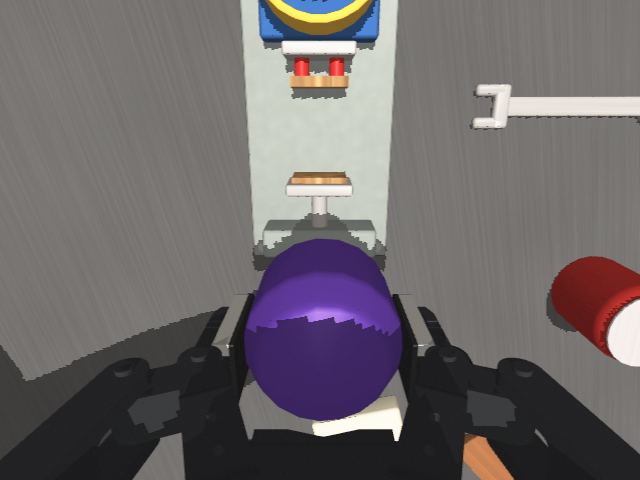

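```bash
python3 - <<'E'
from h import *
z=np.load("w4.npz"); im,d,K,e,Rm=[z[k] for k in("im","d","K","e","Rm")]
H,S,V=cv2.split(cv2.cvtColor(im,cv2.COLOR_BGR2HSV)); P=cloud(d,K,e,Rm)
yaw=np.radians(-12.55); ax=np.array([np.cos(yaw),np.sin(yaw)]); ay=np.array([-ax[1],ax[0]])
z3=np.load("w3.npz"); 
q=[]
for zz,rows in((z3,range(5,150,5)),(z,range(5,215,5))):
    i2=zz["im"]; V2=cv2.cvtColor(i2,cv2.COLOR_BGR2HSV)[...,2]; S2=cv2.cvtColor(i2,cv2.COLOR_BGR2HSV)[...,1]
    Ls=[];Rs=[]
    for v in rows:
        r=(V2[v]>165); r[420:]=0; r[:200]=0; u=np.nonzero(r)[0]; Ls.append((u[0]-.5,v)); Rs.append((u[-1]+.5,v))
    for s in(Ls,Rs):
        p=plane(zz["K"],zz["e"],zz["Rm"],s,.012)[:,:2]; print("edge x'",np.median(p@ax).round(4),(p@ax)[[0,-1]].round(4))
# plate near edge
p=plane(z3["K"],z3["e"],z3["Rm"],[[250,165.3],[340,165.3]],.012)[:,:2]; print("near edge y'",p@ay)
# cork
m=(H>8)&(H<22)&(S>70)&(V>100); m[:, :270]=0; m[:,370:]=0; m[:60]=0; m[200:]=0
n,l,s,cc=cv2.connectedComponentsWithStats(m.astype(np.uint8))
for i in range(1,n):
    if s[i,4]>80:
        g=P[(l==i)&(d>0)]; t=g[g[:,2]>.044]; print("cork",cc[i],s[i],"x'",np.percentile(t[:,:2]@ax,[3,50,97]).round(4),"y'",np.percentile(t[:,:2]@ay,[3,50,97]).round(4),"z",np.percentile(g[:,2],[3,50,97]).round(4))
        x0,y0,w,h=s[i,:4]; c=plane(K,e,Rm,[[x0-.5,y0-.5],[x0+w-.5,y0-.5],[cc[i][0],y0+h-.5]],.048)[:,:2]; print(" rays z48: x'",c@ax,"y'",c@ay)
t=np.array([.555,.191]); print("top ctr",t@ax,t@ay, "ring",np.array([.570,.271])@ax,np.array([.570,.271])@ay)
E
```

```text
edge x' 0.4359 [0.4359 0.436 ]
edge x' 0.5645 [0.5647 0.5642]
edge x' 0.4364 [0.436  0.4366]
edge x' 0.5642 [0.5643 0.5643]
near edge y' [0.15304473 0.15326269]
cork [318.50773994  80.9504644 ] [289  75  60  12 646] x' [0.4786 0.4997 0.5214] y' [0.3073 0.311  0.3146] z [0.0461 0.0477 0.0491]
 rays z48: x' [0.47684489 0.52322374 0.50002662] y' [0.31557113 0.31566194 0.30692319]
cork [318.82253086 177.62345679] [291 172  56  12 648] x' [0.4785 0.5003 0.5213] y' [0.2309 0.2335 0.236 ] z [0.0198 0.0467 0.0488]
 rays z48: x' [0.47663654 0.52320815 0.50017732] y' [0.24062945 0.24071582 0.23060366]
top ctr 0.5002365712052802 0.30703317871002905 ring 0.49749485171586516 0.38838109186237346
```

Emit:
apply_moves(
  targets=[
    [[0.1,0.6,0,0,-0.2],[0.1,0.6,0,0,-0.2],[0.05,0.3,0,0,-0.2],[0,0,-0.6,0,-0.2],[0,0,-0.8,0,-0.2],[0,0,-0.6,0,-0.2],[0,0,-0.2,0,-0.2],[0,0,0,0,-0.2]],
  ],
)

```text
clock: 6.47
eef_pos: [0.5459, 0.1583, 0.1576]
tool_rot: [0.779, 0.627, -0.003, -0.001]
ft_force: [0.2, 0.9, -2.6]
grip_width: 0.054
grasp_force: 63.9
```

Emit:
apply_moves(
  targets=[
    [[0,0,0,0,-0.2],[0,0,0,0,-0.2],[0,0,0,0,-0.2]],
  ],
)

```text
clock: 6.72
eef_pos: [0.5492, 0.1597, 0.1625]
tool_rot: [0.779, 0.627, 0.002, 0.001]
ft_force: [-0.3, -0.1, -2.8]
grip_width: 0.0538
grasp_force: 64.0
```

```bash
python3 - <<'E'
from h import *
o=get_obs(); print(o["eef_pos"],o["tool_rot"],o["clock"])
im,d,K,e,Rm=snap("wrist"); P=cloud(d,K,e,Rm);H,S,V=cv2.split(cv2.cvtColor(im,cv2.COLOR_BGR2HSV))
yaw=np.radians(-12.55); ax=np.array([np.cos(yaw),np.sin(yaw)]); ay=np.array([-ax[1],ax[0]])
m=(H>118)&(H<147)&(S>90)&(d>0)&(P[...,2]>.09); q=P[m]; t=q[q[:,2]>q[:,2].max()-.006]
print("glass x'y'",t[:,:2].mean(0)@ax,t[:,:2].mean(0)@ay,"top",np.percentile(q[:,2],99.5),"ext",(q[:,:2]@ay).max(),(q[:,:2]@ax).min(),(q[:,:2]@ax).max())
p=o["eef_pos"][:2]; print("tcp",p@ax,p@ay)
E
```

```text
[0.54918457 0.15966463 0.16250333] [0.77917857 0.62679867 0.00188717 0.00079146] 6.7167
glass x'y' 0.501126495382695 0.2779217045276679 top 0.18776319675395128 ext 0.3035061036250793 0.47408973876786764 0.5282845587648248
tcp 0.5013689970457378 0.2751828668846749
```

Emit:
apply_moves(
  targets=[
    [[-0.04,-0.055,0,0,-0.2],[0,0,-0.4,0,-0.2],[0,0,-0.7,0,-0.2],[0,0,-0.7,0,-0.2],[0,0,-0.5,0,-0.2],[0,0,-0.2,0,-0.2],[0,0,0,0,-0.2],[0,0,0,0,-0.2]],
  ],
)

```text
clock: 7.43
eef_pos: [0.5466, 0.1573, 0.0611]
tool_rot: [0.779, 0.627, 0.0, 0.0]
ft_force: [0.2, -0.5, -2.6]
grip_width: 0.0538
grasp_force: 63.9
```

Emit:
apply_moves(
  targets=[
    [[0,0,0,0,-0.2],[0,0,0,0,-0.2],[0,0,0,0,-0.2]],
  ],
)

```text
clock: 7.68
eef_pos: [0.5473, 0.1576, 0.0619]
tool_rot: [0.779, 0.627, 0.001, 0.001]
ft_force: [-0.2, -0.6, -2.1]
grip_width: 0.0536
grasp_force: 64.0
```

```bash
cat >g.py <<'E'
from h import *
o=get_obs(); print(o["eef_pos"],o["ft_force"],o["grip_width"],o["clock"])
im,d,K,e,Rm=snap("wrist","gl.png"); P=cloud(d,K,e,Rm);H,S,V=cv2.split(cv2.cvtColor(im,cv2.COLOR_BGR2HSV))
yaw=np.radians(-12.55); ax=np.array([np.cos(yaw),np.sin(yaw)]); ay=np.array([-ax[1],ax[0]])
m=((H>118)&(H<147)&(S>90)&(d>0)).astype(np.uint8); n,l,s,c=cv2.connectedComponentsWithStats(m); i=1+np.argmax(s[1:,4])
q=P[l==i]; t=q[q[:,2]>q[:,2].max()-.006]
print("glass x'y'",t[:,:2].mean(0)@ax,t[:,:2].mean(0)@ay,"top",np.percentile(q[:,2],99.5),"ext",np.percentile(q[:,:2]@ay,99.5),np.percentile(q[:,:2]@ax,[.5,99.5]))
m=((H>8)&(H<22)&(S>70)&(V>100)&(d>0)&(P[...,2]>.043)&(P[...,2]<.053)); g=P[m][:,:2]; print("cork y'",np.percentile(g@ay,[1,5,50,95]),len(g))
E
python3 g.py
```

```text
[0.54727346 0.15757797 0.06193696] [-0.17505132 -0.5754171  -2.12228042] 0.053639917500601236 7.6833
glass x'y' 0.4996618955293573 0.27548895368172155 top 0.08719002604297575 ext 0.30059353801307626 [0.4742416  0.52589157]
cork y' [0.30701763 0.30752391 0.31303753 0.37992633] 3880
```

View pics/gl.png

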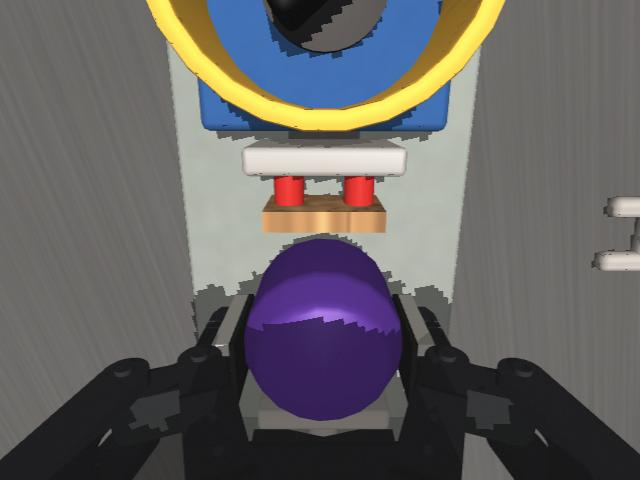

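Emit:
apply_moves(
  targets=[
    [[0,0,-0.15,0,-0.2],[0,0,-0.15,0,-0.2],[0,0,-0.1,0,-0.2],[0,0,0,0,-0.2],[0,0,0,0,-0.2],[0,0,0,0,-0.2]],
  ],
)

```text
clock: 8.23
eef_pos: [0.5458, 0.1572, 0.0438]
tool_rot: [0.779, 0.627, -0.0, -0.0]
ft_force: [-0.2, -0.5, -2.7]
grip_width: 0.0538
grasp_force: 64.0
```

Emit:
apply_moves(
  targets=[
    [[0,0,-0.04,0,-0.2],[0,0,0,0,-0.2]],
  ],
)

```text
clock: 8.4
eef_pos: [0.5461, 0.1572, 0.0434]
tool_rot: [0.779, 0.627, 0.0, 0.0]
ft_force: [-3.9, -0.2, 3.2]
grip_width: 0.054
grasp_force: 64.5
```

Emit:
apply_moves(
  targets=[
    [[0,0,0,0,0.32],[0,0,0,0,0.36],[0,0,0,0,0.4],[0,0,0,0,0.5],[0,0,0,0,0.7],[0,0,0,0,0.8],[0,0,0,0,0.8],[0,0,0,0,0.8]],
  ],
)

```text
clock: 9.07
eef_pos: [0.5461, 0.1573, 0.0427]
tool_rot: [0.779, 0.627, -0.0, -0.0]
ft_force: [-0.5, -0.1, 0.2]
grip_width: 0.0767
grasp_force: 0.0
```

```bash
python3 g.py
```

```text
[0.54613667 0.15725874 0.04267461] [-0.50348221 -0.13375351  0.22262978] 0.07671237397236629 9.0667
glass x'y' 0.4986440866668372 0.2749612937556443 top 0.06866098101440088 ext 0.30001319775139684 [0.47343405 0.52433733]
cork y' [0.23194236 0.23425271 0.31230764 0.37481948] 5339
```

Emit:
apply_moves(
  targets=[
    [[0,0,0,0,0.9],[0,0,0.3,0,0.9],[0,0,0.6,0,0.9],[0,0,0.9,0,0.9],[0,0,0.9,0,0.9],[0,0,0.9,0,0.9],[0,0,0.5,0,0.9],[0,0,0,0,0.9]],
  ],
)

```text
clock: 9.78
eef_pos: [0.5492, 0.1581, 0.213]
tool_rot: [0.779, 0.627, 0.005, 0.002]
ft_force: [1.3, -0.2, 0.8]
grip_width: 0.0812
grasp_force: 0.0
```

Emit:
apply_moves(
  targets=[
    [[0,0,0,0,0.9],[0,0,0,0,0.9]],
  ],
)

```text
clock: 9.95
eef_pos: [0.5455, 0.1571, 0.2057]
tool_rot: [0.779, 0.627, -0.001, -0.0]
ft_force: [-0.1, 0.0, 0.2]
grip_width: 0.0813
grasp_force: 0.0
```

```bash
python3 g.py; cp pics/gl.png pics/w5.png
```

```text
[0.54547753 0.15709726 0.20573715] [-0.14263655  0.03793599  0.18539678] 0.08125334376189805 9.95
glass x'y' 0.49852341952701157 0.2732269500550718 top 0.06904047563121526 ext 0.29998552284074353 [0.47329187 0.52450164]
cork y' [0.2308412  0.23185932 0.31184098 0.41067862] 1544
```

View pics/w5.png

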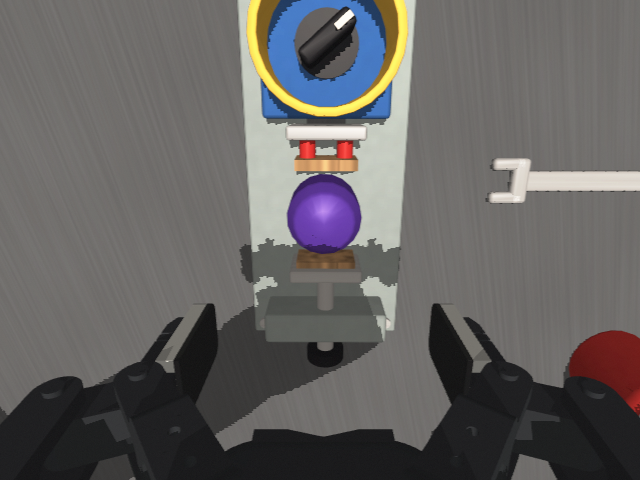

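Emit:
apply_moves(
  targets=[
    [[0.08,0.37,0,6.5,0.5],[0.09,0.37,0,6.5,0.2],[0.09,0.37,0,6.5,0],[0.09,0.37,0,6.5,-0.2],[0.09,0.37,0,6.5,-0.25],[0.09,0.37,0,6.5,-0.25],[0.09,0.36,0,6.5,-0.25],[0.08,0.36,0,6.5,-0.25]],
  ],
)

```text
clock: 10.67
eef_pos: [0.5733, 0.2751, 0.2041]
tool_rot: [0.423, 0.906, -0.002, -0.001]
ft_force: [-0.7, -0.9, -0.5]
grip_width: 0.0319
grasp_force: 0.0
```

Emit:
apply_moves(
  targets=[
    [[0,0,0,6.5,-0.25],[0,0,0,6.5,-0.25],[0,0,0,6.5,-0.25],[0,0,0,6.5,-0.25],[0,0,0,6.5,-0.25],[0,0,0,6.5,-0.25],[0,0,0,6.5,-0.25],[0,0,0,6.5,-0.25]],
  ],
)

```text
clock: 11.33
eef_pos: [0.5731, 0.2744, 0.2041]
tool_rot: [-0.017, 1.0, -0.001, -0.002]
ft_force: [-1.4, -0.2, -0.0]
grip_width: 0.0318
grasp_force: 0.0
```

Emit:
apply_moves(
  targets=[
    [[0,0,0,6.5,-0.25],[0,0,0,6.5,-0.25],[0,0,0,6.5,-0.25],[0,0,0,6.5,-0.25],[0,0,0,0,-0.25],[0,0,0,0,-0.25],[0,0,0,0,-0.25],[0,0,0,0,-0.25]],
  ],
)

```text
clock: 12.0
eef_pos: [0.5739, 0.2747, 0.206]
tool_rot: [-0.238, 0.971, -0.0, -0.001]
ft_force: [-0.7, 0.0, -0.1]
grip_width: 0.0323
grasp_force: 0.0
```

```bash
cat >k.py <<'E'
from h import *
o=get_obs(); print(o["eef_pos"],"yaw",np.degrees(np.arctan2(*R.from_quat(o["tool_rot"]).as_matrix()[[1,0],1])),o["joint_pos"].round(3),o["ft_force"],o["ft_torque"],o["grip_width"],o["clock"])
im,d,K,e,Rm=snap("wrist","kn.png"); P=cloud(d,K,e,Rm);H,S,V=cv2.split(cv2.cvtColor(im,cv2.COLOR_BGR2HSV))
m=((H>18)&(H<32)&(S>150)).astype(np.uint8)
cs,_=cv2.findContours(m,cv2.RETR_LIST,cv2.CHAIN_APPROX_NONE)
for k in cs:
    if len(k)>60:
        q=plane(K,e,Rm,k[:,0],.081)[:,:2].astype(np.float32); c,r=cv2.minEnclosingCircle(q); print("ring",np.round(c,4),round(r,4),len(k),k[:,0].min(0),k[:,0].max(0))
top=(P[...,2]>.074)&(P[...,2]<.09)&(d>0)&(m>0); q=P[top]; A=np.c_[2*q[:,:2],np.ones(len(q))]; so=np.linalg.lstsq(A,(q[:,:2]**2).sum(1),rcond=None)[0]; print("rim fit",so[:2],np.sqrt(so[2]+so[:2]@so[:2]))
kc=np.array([.5737,.2747])
b=(np.linalg.norm(P[...,:2]-kc,axis=-1)<.03)&(P[...,2]>.066)&(P[...,2]<.078)&(d>0); q=P[b][:,:2]; print("bar top",len(q),np.median(P[b][:,2]),cv2.minAreaRect(q.astype(np.float32)),q.mean(0))
w=np.linalg.svd(q-q.mean(0),full_matrices=False)[2][0]; print("bar angle",np.degrees(np.arctan2(w[1],w[0])))
E
python3 k.py
```

```text
[0.57387101 0.27471556 0.20596159] yaw 117.55423570279532 [ 0.446  0.536  0.333  1.369 -0.    -0.034] [-0.6755981   0.02147121 -0.06829032] [-0.06087328 -0.00714661 -0.04614812] 0.0323079631045191 12.0
ring [0.5626 0.2686] 0.0359 286 [268 167] [376 262]
ring [0.5712 0.2723] 0.0487 388 [254 152] [391 291]
ring [0.4735 0.4269] 0.0499 349 [538 137] [639 254]
rim fit [0.52330288 0.34018008] 0.09721480265645921
bar top 931 0.07051924805933102 ((0.572989821434021, 0.273556649684906), (0.03954979404807091, 0.011837623082101345), 27.8626766204834) [0.57215667 0.27334349]
bar angle 28.03626654703898
```

View pics/kn.png

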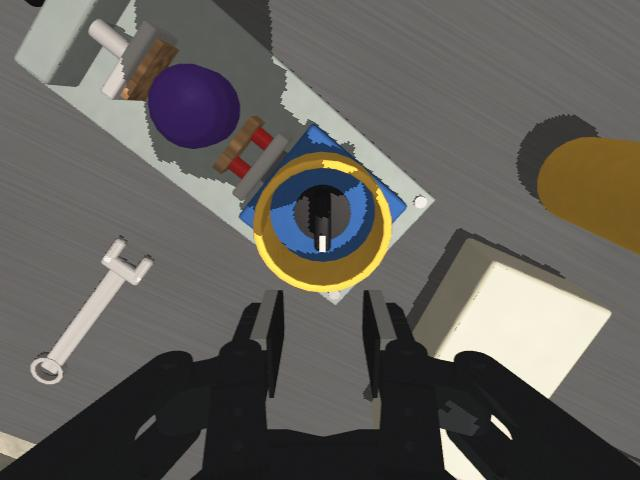

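Emit:
apply_moves(
  targets=[
    [[-0.01,-0.015,0,0.3,-0.35],[0,0,-0.4,0,-0.35],[0,0,-0.8,0,-0.35],[0,0,-0.8,0,-0.35],[0,0,-0.4,0,-0.35],[0,0,0,0,-0.35],[0,0,0,0,-0.35],[0,0,0,0,-0.35]],
  ],
)

```text
clock: 12.72
eef_pos: [0.5747, 0.2747, 0.1123]
tool_rot: [-0.241, 0.97, 0.0, 0.001]
ft_force: [0.1, 0.0, 0.6]
grip_width: 0.0276
grasp_force: 0.0
```

Emit:
apply_moves(
  targets=[
    [[0,0,0,0,-0.35],[0,0,0,0,-0.35]],
  ],
)

```text
clock: 12.88
eef_pos: [0.575, 0.2748, 0.1129]
tool_rot: [-0.241, 0.97, 0.0, 0.002]
ft_force: [-0.1, -0.3, 0.2]
grip_width: 0.0279
grasp_force: 0.0
```

```bash
python3 k.py
```

```text
[0.57499647 0.27484508 0.11292104] yaw 117.94106141980191 [ 0.446  0.589  0.176  1.153 -0.    -0.042] [-0.1357524  -0.25172639  0.18939869] [ 0.03321553  0.04093273 -0.03265157] 0.027873904145840057 12.8833
ring [0.5979 0.2874] 0.023 278 [284 311] [362 369]
ring [0.4807 0.3732] 0.0185 173 [616 169] [639 252]
ring [0.5687 0.2719] 0.0485 928 [218 168] [426 336]
rim fit [0.571406   0.27292041] 0.042682280650911446
bar top 1969 0.07053114017715287 ((0.5728657841682434, 0.27375802397727966), (0.03961201384663582, 0.01178094744682312), 27.42313003540039) [0.57176273 0.27306938]
bar angle 27.4875669325626
```

Emit:
apply_moves(
  targets=[
    [[-0.04,-0.015,0,-0.2,-0.35],[0,0,-0.3,0,-0.35],[0,0,-0.4,0,-0.35],[0,0,-0.3,0,-0.35],[0,0,-0.15,0,-0.35],[0,0,0,0,-0.35],[0,0,0,0,-0.35],[0,0,0,0,-0.35]],
  ],
)

```text
clock: 13.6
eef_pos: [0.5728, 0.274, 0.0658]
tool_rot: [-0.24, 0.971, 0.0, 0.001]
ft_force: [0.3, -0.2, 0.3]
grip_width: 0.0278
grasp_force: 0.0
```

```bash
python3 -c "
from h import *
o=get_obs(); print(o)"
```

```text
{'clock': 13.6, 'joint_pos': array([ 4.46152878e-01,  6.28147474e-01,  1.12069304e-01,  1.05299417e+00,
        8.49829843e-06, -3.80699191e-02]), 'joint_vel': array([ 0.00100454, -0.00635776,  0.00486978, -0.00137735, -0.00014031,
        0.0005233 ]), 'tau': array([ 1.59221661e-03, -5.16169596e+01,  2.23626423e+01,  3.05299053e-02,
       -1.60008240e-04,  4.17524670e-04]), 'eef_pos': array([0.57277573, 0.27397223, 0.06575105]), 'tool_rot': array([-2.39752891e-01,  9.70833564e-01,  1.78825211e-04,  8.43249364e-04]), 'ft_force': array([ 0.2642121 , -0.16499951,  0.33323131]), 'ft_torque': array([ 0.02758773, -0.020231  ,  0.05076413]), 'grasp_force': 0.0, 'grip_width': 0.027786500105935235}
```

Emit:
apply_moves(
  targets=[
    [[0,0,-0.08,0,-0.35],[0,0,0,0,-0.35],[0,0,0,0,-0.5],[0,0,0,0,-0.65],[0,0,0,0,-0.8],[0,0,0,0,-0.9],[0,0,0,0,-0.9],[0,0,0,0,-0.9]],
  ],
)

```text
clock: 14.27
eef_pos: [0.5725, 0.2734, 0.062]
tool_rot: [-0.24, 0.971, -0.0, 0.0]
ft_force: [0.6, -1.7, 2.5]
grip_width: 0.0105
grasp_force: 59.5
```

```bash
cat >t.py <<'E'
from h import *
o=get_obs(); y=np.degrees(np.arctan2(*R.from_quat(o["tool_rot"]).as_matrix()[[1,0],1]))
print(o["clock"],"pos",o["eef_pos"].round(4),"yaw %.2f"%y,"F",o["ft_force"].round(2),"T",o["ft_torque"].round(3),"tau6 %.4f"%o["tau"][5],"j6 %.4f"%o["joint_pos"][5],o["joint_vel"][5].round(4),"w %.4f gf %.1f"%(o["grip_width"],o["grasp_force"]))
E
python3 t.py
```

```text
14.2667 pos [0.5725 0.2734 0.062 ] yaw 117.72 F [ 0.59 -1.73  2.5 ] T [-0.357 -0.016 -0.098] tau6 -0.0863 j6 -0.0380 -0.0006 w 0.0105 gf 59.5
```

Emit:
apply_moves(
  targets=[
    [[0,0,0,-2,-0.9],[0,0,0,-3,-0.9],[0,0,0,-3,-0.9],[0,0,0,-3,-0.9],[0,0,0,-3,-0.9],[0,0,0,-2,-0.9]],
  ],
)

```text
clock: 14.77
eef_pos: [0.5723, 0.2737, 0.062]
tool_rot: [-0.102, 0.995, -0.0, 0.0]
ft_force: [0.0, -2.2, 2.7]
grip_width: 0.011
grasp_force: 59.5
```

```bash
python3 t.py
```

```text
14.7667 pos [0.5723 0.2737 0.062 ] yaw 101.65 F [ 0.02 -2.16  2.71] T [-0.337  0.028  0.202] tau6 -0.0117 j6 0.2427 0.3957 w 0.0110 gf 59.5
```

Emit:
apply_moves(
  targets=[
    [[0,0,0,-2,-0.9],[0,0,0,-2,-0.9],[0,0,0,-1,-0.9],[0,0,0,-1,-0.9]],
  ],
)

```text
clock: 15.1
eef_pos: [0.5723, 0.2737, 0.0619]
tool_rot: [-0.05, 0.999, 0.0, 0.0]
ft_force: [-0.6, -1.8, 4.7]
grip_width: 0.0111
grasp_force: 59.6
```

```bash
python3 t.py; python3 k.py | tail -2
```

```text
15.1 pos [0.5723 0.2737 0.0619] yaw 95.73 F [-0.61 -1.78  4.65] T [-0.328  0.103  0.243] tau6 0.0792 j6 0.3462 0.2099 w 0.0111 gf 59.6
bar top 4709 0.07066263761563536 ((0.5712640881538391, 0.2757682800292969), (0.03647059574723244, 0.03529014810919762), 42.639808654785156) [0.56863598 0.27349574]
bar angle 5.992139181104268
```

```bash
cat >j.py <<'E'
from h import *
import sys
def ana(im,d,K,e,Rm):
    P=cloud(d,K,e,Rm);H,S,V=cv2.split(cv2.cvtColor(im,cv2.COLOR_BGR2HSV))
    yaw=np.radians(-12.55); ax=np.array([np.cos(yaw),np.sin(yaw)]); ay=np.array([-ax[1],ax[0]])
    X=P[...,:2]@ax-.5002; Y=P[...,:2]@ay-.3078; Z=P[...,2]
    b=(d>0)&(abs(X)<.035)&(Y>-.09)&(Y<.04)&(Z>.02)
    for nm,m in(("red",((H<5)|(H>174))&(S>150)&(V>90)),("cork",(H>6)&(H<20)&(S>70)&(S<200)&(Z>.044)&(Z<.053)),("steel",(S<60)&(V>60)&(Z>.051)&(Z<.06)&(Y>-.03)),("glass",(H>118)&(H<147)&(S>90)),("stl",(S<60)&(V>60)&(Z>.051)&(Z<.06)&(Y<-.03))):
        k=b&m; n=k.sum()
        if n>20:
            v,u=np.nonzero(k); print(nm,n,"u",u.min(),u.max(),"v",v.min(),v.max(),"Y mm",(np.percentile(Y[k],[1,5,50,95,99])*1000).round(1),"X",(np.percentile(X[k],[2,98])*1000).round(0))
        else: print(nm,n)
if __name__=="__main__":
    ana(*snap("wrist",sys.argv[1]))
E
python3 j.py j1.png
python3 - <<'E'
from h import *
import j
z=np.load("w4.npz"); print("w4 ref"); j.ana(*[z[k] for k in("im","d","K","e","Rm")])
E
```

```text
red 1168 u 119 157 v 197 289 Y mm [0.3 0.7 4.2 7.9 8.5] X [-20.  17.]
cork 2892 u 85 127 v 190 305 Y mm [-7.7 -7.3 -3.1  0.3  0.5] X [-23.  22.]
steel 3867 u 10 184 v 201 338 Y mm [14.1 14.7 19.4 23.5 23.7] X [-28.  25.]
glass 14034 u 0 119 v 141 295 Y mm [-40.2 -34.6 -20.3  -9.9  -8.3] X [-29.  16.]
stl 0
w4 ref
red 509 u 294 343 v 58 75 Y mm [ 8.1  8.6 14.3 20.4 20.8] X [-19.  19.]
cork 974 u 289 347 v 31 183 Y mm [-76.9 -76.7   0.9   6.7   6.8] X [-22.  21.]
steel 1122 u 281 355 v 40 55 Y mm [21.3 21.7 26.2 31.2 31.4] X [-27.  26.]
glass 15072 u 244 401 v 239 441 Y mm [-89.7 -88.5 -76.7 -67.8 -67.4] X [-20.  26.]
stl 845 u 285 352 v 184 196 Y mm [-87.  -86.7 -81.4 -77.1 -76.8] X [-27.  27.]
```

Emit:
apply_moves(
  targets=[
    [[0,0,0,-1.5,-0.9],[0,0,0,-1.5,-0.9],[0,0,0,-1,-0.9],[0,0,0,0,-0.9]],
  ],
)

```text
clock: 15.53
eef_pos: [0.5723, 0.2738, 0.0619]
tool_rot: [-0.015, 1.0, 0.0, 0.0]
ft_force: [-0.1, -1.2, 5.4]
grip_width: 0.0111
grasp_force: 59.8
```

```bash
python3 t.py; python3 j.py j2.png
```

```text
15.5333 pos [0.5723 0.2738 0.0619] yaw 91.74 F [-0.07 -1.18  5.4 ] T [-0.273  0.079  0.069] tau6 0.2105 j6 0.4159 -0.0143 w 0.0111 gf 59.8
red 1013 u 117 146 v 209 299 Y mm [-1.  -0.7  2.5  5.9  6.5] X [-20.  17.]
cork 2823 u 84 140 v 204 318 Y mm [-9.  -8.5 -4.3 -1.  -0.7] X [-23.  22.]
steel 3804 u 25 174 v 210 347 Y mm [12.9 13.4 18.1 22.1 22.4] X [-28.  25.]
glass 12904 u 0 111 v 158 312 Y mm [-40.8 -34.5 -20.8 -11.   -9.5] X [-29.  16.]
stl 0
```

Emit:
apply_moves(
  targets=[
    [[0,0,0,-1,-0.9],[0,0,0,-1,-0.9],[0,0,0,-1,-0.9],[0,0,0,0,-0.9]],
  ],
)

```text
clock: 15.92
eef_pos: [0.5723, 0.2739, 0.0619]
tool_rot: [0.011, 1.0, 0.0, 0.0]
ft_force: [-0.6, -0.2, 4.7]
grip_width: 0.011
grasp_force: 59.8
```

```bash
python3 t.py; python3 j.py j3.png
```

```text
15.9167 pos [0.5723 0.2739 0.0619] yaw 88.74 F [-0.59 -0.23  4.7 ] T [-0.232  0.08   0.131] tau6 0.2115 j6 0.4682 -0.0133 w 0.0110 gf 59.8
red 905 u 116 139 v 218 307 Y mm [-2.1 -1.7  1.2  4.4  4.9] X [-20.  17.]
cork 2778 u 84 112 v 215 327 Y mm [-10.1  -9.6  -5.2  -2.   -1.8] X [-23.  22.]
steel 3759 u 10 166 v 219 355 Y mm [11.9 12.5 17.1 21.1 21.3] X [-28.  25.]
glass 12192 u 0 108 v 172 326 Y mm [-41.5 -34.4 -21.2 -11.9 -10.5] X [-29.  16.]
stl 0
```

Emit:
apply_moves(
  targets=[
    [[0,0,0,-1,-0.9],[0,0,0,-1,-0.9],[0,0,0,-1,-0.9],[0,0,0,0,-0.9]],
  ],
)

```text
clock: 16.3
eef_pos: [0.5723, 0.2739, 0.0619]
tool_rot: [0.037, 0.999, 0.0, 0.0]
ft_force: [-1.4, -1.1, 5.2]
grip_width: 0.011
grasp_force: 59.8
```

```bash
python3 t.py; python3 j.py j4.png
```

```text
16.3 pos [0.5723 0.2739 0.0619] yaw 85.74 F [-1.37 -1.12  5.17] T [-0.18   0.134  0.106] tau6 0.2117 j6 0.5206 -0.0144 w 0.0110 gf 59.8
red 795 u 113 131 v 228 315 Y mm [-3.2 -2.8 -0.2  2.7  3.4] X [-20.  17.]
cork 2760 u 79 134 v 226 337 Y mm [-11.2 -10.6  -6.3  -3.   -2.7] X [-23.  22.]
steel 3708 u 27 160 v 227 362 Y mm [10.8 11.5 16.2 20.  20.3] X [-28.  25.]
glass 11606 u 0 101 v 186 340 Y mm [-42.1 -34.5 -21.7 -12.9 -11.5] X [-29.  16.]
stl 1
```

Emit:
apply_moves(
  targets=[
    [[0,0,0,-1,-0.9],[0,0,0,-1,-0.9],[0,0,0,-1,-0.9],[0,0,0,0,-0.9]],
  ],
)

```text
clock: 16.68
eef_pos: [0.5723, 0.274, 0.0619]
tool_rot: [0.063, 0.998, 0.0, 0.0]
ft_force: [-1.6, -1.2, 4.5]
grip_width: 0.0108
grasp_force: 59.8
```

```bash
python3 t.py; python3 j.py j5.png
```

```text
16.6833 pos [0.5723 0.274  0.0619] yaw 82.74 F [-1.64 -1.22  4.53] T [-0.154  0.152  0.115] tau6 0.2118 j6 0.5730 -0.0136 w 0.0108 gf 59.8
red 688 u 109 128 v 237 324 Y mm [-4.3 -3.9 -1.6  1.1  1.6] X [-20.  17.]
cork 2712 u 74 131 v 235 347 Y mm [-12.2 -11.6  -7.2  -4.   -3.7] X [-23.  22.]
steel 3682 u 34 158 v 236 370 Y mm [ 9.7 10.4 15.2 19.  19.3] X [-28.  25.]
glass 11150 u 0 97 v 200 355 Y mm [-42.4 -34.9 -22.5 -13.8 -12.6] X [-29.  17.]
stl 3
```

Emit:
apply_moves(
  targets=[
    [[0,0,0,-1,-0.9],[0,0,0,-1,-0.9],[0,0,0,-1,-0.9],[0,0,0,0,-0.9]],
  ],
)

```text
clock: 17.07
eef_pos: [0.5724, 0.274, 0.062]
tool_rot: [0.089, 0.996, 0.0, 0.0]
ft_force: [-1.5, -0.2, 4.9]
grip_width: 0.011
grasp_force: 59.8
```

```bash
python3 t.py; python3 j.py j6.png
```

```text
17.0667 pos [0.5724 0.274  0.062 ] yaw 79.75 F [-1.46 -0.17  4.9 ] T [-0.168  0.085  0.063] tau6 0.2119 j6 0.6253 -0.0127 w 0.0110 gf 59.8
red 583 u 106 127 v 248 333 Y mm [-5.4 -5.1 -2.9 -0.4  0. ] X [-20.  18.]
cork 2661 u 70 127 v 243 356 Y mm [-13.2 -12.6  -8.1  -5.   -4.8] X [-23.  22.]
steel 3646 u 40 160 v 246 377 Y mm [ 8.7  9.4 14.3 18.  18.4] X [-28.  25.]
glass 10835 u 0 94 v 215 369 Y mm [-43.1 -35.4 -23.2 -14.8 -13.5] X [-30.  17.]
stl 5
```

Emit:
apply_moves(
  targets=[
    [[0,0,0,-1,-0.9],[0,0,0,-1,-0.9],[0,0,0,-1,-0.9],[0,0,0,0,-0.9]],
  ],
)

```text
clock: 17.45
eef_pos: [0.5724, 0.2741, 0.0619]
tool_rot: [0.115, 0.993, 0.0, 0.0]
ft_force: [-1.2, -0.0, 5.4]
grip_width: 0.0113
grasp_force: 59.8
```

```bash
python3 t.py; python3 j.py j7.png
```

```text
17.45 pos [0.5724 0.2741 0.0619] yaw 76.74 F [-1.19 -0.01  5.44] T [-0.169  0.109  0.052] tau6 0.2122 j6 0.6778 -0.0136 w 0.0113 gf 59.8
red 489 u 103 127 v 258 342 Y mm [-6.4 -6.1 -4.4 -2.  -1.7] X [-20.  18.]
cork 2620 u 66 123 v 252 366 Y mm [-14.4 -13.7  -9.1  -6.1  -5.7] X [-23.  22.]
steel 3507 u 46 161 v 255 385 Y mm [ 7.6  8.4 13.2 17.  17.3] X [-28.  24.]
glass 10642 u 0 91 v 229 384 Y mm [-43.7 -36.2 -24.1 -15.8 -14.6] X [-30.  17.]
stl 8
```

Emit:
apply_moves(
  targets=[
    [[0,0,0,-1,-0.9],[0,0,0,-1,-0.9],[0,0,0,-1,-0.9],[0,0,0,0,-0.9]],
  ],
)

```text
clock: 17.83
eef_pos: [0.5724, 0.2741, 0.0619]
tool_rot: [0.141, 0.99, 0.001, 0.0]
ft_force: [0.9, 0.6, 5.5]
grip_width: 0.0109
grasp_force: 59.8
```

```bash
python3 t.py; python3 j.py j8.png
```

```text
17.8333 pos [0.5724 0.2741 0.0619] yaw 73.74 F [0.92 0.57 5.46] T [-0.143  0.077  0.029] tau6 0.2122 j6 0.7301 -0.013 w 0.0109 gf 59.8
red 385 u 101 127 v 268 351 Y mm [-7.6 -7.2 -5.6 -3.7 -3.2] X [-20.  17.]
cork 2589 u 64 120 v 261 376 Y mm [-15.3 -14.8 -10.1  -7.1  -6.8] X [-23.  22.]
steel 3266 u 53 161 v 264 388 Y mm [ 6.6  7.4 12.2 16.  16.3] X [-28.  21.]
glass 10547 u 0 88 v 242 398 Y mm [-44.2 -37.3 -25.2 -16.8 -15.6] X [-30.  17.]
stl 7
```

Emit:
apply_moves(
  targets=[
    [[0,0,0,-1,-0.9],[0,0,0,-1,-0.9],[0,0,0,-1,-0.9],[0,0,0,0,-0.9]],
  ],
)

```text
clock: 18.22
eef_pos: [0.5724, 0.2742, 0.0619]
tool_rot: [0.167, 0.986, 0.001, 0.0]
ft_force: [-0.2, -0.4, 5.3]
grip_width: 0.0109
grasp_force: 59.8
```

```bash
python3 t.py; python3 j.py j9.png
```

```text
18.2167 pos [0.5724 0.2742 0.0619] yaw 70.73 F [-0.18 -0.41  5.27] T [-0.046  0.036  0.11 ] tau6 0.2123 j6 0.7827 -0.0135 w 0.0109 gf 59.8
red 294 u 100 128 v 279 360 Y mm [-8.6 -8.3 -7.  -5.2 -4.7] X [-20.  18.]
cork 2541 u 62 118 v 274 387 Y mm [-16.5 -15.8 -11.1  -8.1  -7.7] X [-23.  22.]
steel 3003 u 57 161 v 274 394 Y mm [ 5.6  6.4 11.3 15.  15.3] X [-28.  17.]
glass 10623 u 0 87 v 255 412 Y mm [-44.9 -38.6 -26.3 -17.9 -16.6] X [-30.  17.]
stl 9
```

Emit:
apply_moves(
  targets=[
    [[0,0,0,-1,-0.9],[0,0,0,-1,-0.9],[0,0,0,-1,-0.9],[0,0,0,0,-0.9]],
  ],
)

```text
clock: 18.6
eef_pos: [0.5724, 0.2742, 0.0619]
tool_rot: [0.193, 0.981, 0.001, 0.0]
ft_force: [-0.2, 0.2, 5.1]
grip_width: 0.0106
grasp_force: 59.8
```

```bash
python3 t.py; python3 j.py j10.png
```

```text
18.6 pos [0.5724 0.2742 0.0619] yaw 67.73 F [-0.17  0.17  5.08] T [-0.039  0.128  0.094] tau6 0.2427 j6 0.8351 -0.0152 w 0.0106 gf 59.8
red 135 u 101 129 v 297 369 Y mm [-9.3 -8.8 -7.8 -6.8 -6.5] X [-18.  17.]
cork 2506 u 63 123 v 282 396 Y mm [-16.7 -16.1 -11.3  -8.3  -8. ] X [-23.  22.]
steel 2772 u 67 160 v 283 403 Y mm [ 4.6  5.4 10.3 14.  14.3] X [-28.  13.]
glass 11038 u 0 91 v 269 426 Y mm [-45.5 -39.7 -27.1 -18.2 -16.9] X [-30.  18.]
stl 7
```

Emit:
apply_moves(
  targets=[
    [[0,0,0,-1,-0.9],[0,0,0,-1,-0.9],[0,0,0,0,-0.9]],
  ],
)

```text
clock: 18.9
eef_pos: [0.5724, 0.2742, 0.0619]
tool_rot: [0.21, 0.978, 0.001, 0.0]
ft_force: [0.1, -0.2, 5.8]
grip_width: 0.0109
grasp_force: 59.8
```

```bash
python3 t.py; python3 j.py j11.png
```

```text
18.9 pos [0.5724 0.2742 0.0619] yaw 65.74 F [ 0.06 -0.2   5.8 ] T [-0.016  0.052  0.166] tau6 0.2693 j6 0.8700 -0.0128 w 0.0109 gf 59.8
red 48 u 102 130 v 308 374 Y mm [-9.1 -8.9 -8.2 -7.3 -7.2] X [-17.  16.]
cork 2437 u 65 127 v 292 402 Y mm [-16.8 -16.  -11.3  -8.4  -8. ] X [-23.  21.]
steel 2580 u 101 159 v 291 388 Y mm [ 4.   4.7  9.7 13.2 13.7] X [-28.  11.]
glass 11410 u 0 95 v 278 435 Y mm [-46.5 -40.6 -27.5 -18.2 -16.8] X [-30.  18.]
stl 8
```

Emit:
apply_moves(
  targets=[
    [[0,0,0,-1,-0.9],[0,0,0,-1,-0.9],[0,0,0,-1,-0.9],[0,0,0,0,-0.9]],
  ],
)

```text
clock: 19.28
eef_pos: [0.5725, 0.2743, 0.0619]
tool_rot: [0.236, 0.972, 0.001, 0.0]
ft_force: [-0.1, 0.4, 5.1]
grip_width: 0.0108
grasp_force: 59.8
```

```bash
python3 t.py; python3 j.py j12.png
```

```text
19.2833 pos [0.5725 0.2743 0.0619] yaw 62.74 F [-0.11  0.42  5.09] T [-0.003  0.047  0.171] tau6 0.3099 j6 0.9223 -0.0152 w 0.0108 gf 59.8
red 0
cork 2166 u 67 130 v 303 405 Y mm [-16.8 -16.2 -11.4  -8.4  -8. ] X [-23.  17.]
steel 2353 u 81 159 v 301 420 Y mm [ 2.9  3.6  8.8 12.3 12.7] X [-28.   7.]
glass 11987 u 0 102 v 291 448 Y mm [-47.7 -42.3 -28.2 -18.4 -17. ] X [-30.  17.]
stl 6
```

Emit:
apply_moves(
  targets=[
    [[0,0,0,0,-0.7],[0,0,0,0,-0.6],[0,0,0,0,-0.5],[0,0,0,0,-0.4],[0,0,0,0,-0.35],[0,0,0,0,-0.35],[0,0,0,0,-0.35],[0,0,0,0,-0.35]],
  ],
)

```text
clock: 20.0
eef_pos: [0.5721, 0.2736, 0.0614]
tool_rot: [0.236, 0.972, -0.0, -0.0]
ft_force: [-0.0, 0.1, -0.6]
grip_width: 0.0277
grasp_force: 0.0
```

```bash
python3 t.py; python3 j.py j13.png
```

```text
20.0 pos [0.5721 0.2736 0.0614] yaw 62.74 F [-0.01  0.11 -0.57] T [ 0.011 -0.027 -0.013] tau6 0.0003 j6 0.9219 -0.0001 w 0.0277 gf 0.0
red 0
cork 1897 u 69 125 v 303 395 Y mm [-16.8 -16.1 -11.4  -8.4  -8. ] X [-23.  11.]
steel 2013 u 101 162 v 301 422 Y mm [ 2.8  3.6  8.5 12.2 12.6] X [-28.  24.]
glass 11882 u 0 103 v 291 449 Y mm [-47.8 -42.7 -28.3 -18.2 -16.8] X [-30.  15.]
stl 0
```

Emit:
apply_moves(
  targets=[
    [[0,0,0.2,0,-0.35],[0,0,0.4,0,-0.35],[0,0,0.6,0,-0.35],[0,0,0.8,0,-0.35],[0,0,0.8,0,-0.35],[0,0,0.6,0,-0.35],[0,0,0.3,0,-0.35],[0,0,0,0,-0.35]],
  ],
)

```text
clock: 20.72
eef_pos: [0.5741, 0.2746, 0.2148]
tool_rot: [0.236, 0.972, 0.003, 0.003]
ft_force: [0.4, 0.0, 0.5]
grip_width: 0.0279
grasp_force: 0.0
```

Emit:
apply_moves(
  targets=[
    [[0,0,0,0,-0.35],[0,0,0,0,-0.35],[0,0,0,0,-0.35],[0,0,0,0,-0.35]],
  ],
)

```text
clock: 21.05
eef_pos: [0.5713, 0.2733, 0.2076]
tool_rot: [0.236, 0.972, -0.001, -0.001]
ft_force: [-0.5, 0.3, -0.3]
grip_width: 0.0274
grasp_force: 0.0
```

```bash
python3 t.py; python3 j.py j14.png; python3 k.py | tail -2
python3 - <<'E'
from h import *
import j
z=np.load("w4.npz"); im,d,K,e,Rm=[z[k] for k in("im","d","K","e","Rm")]; d=d.copy(); d[150:]=0; print("open ref, jaw only"); j.ana(im,d,K,e,Rm)
E
```

```text
21.05 pos [0.5713 0.2733 0.2076] yaw 62.75 F [-0.49  0.27 -0.3 ] T [ 0.034  0.012 -0.007] tau6 0.0000 j6 0.9218 0.001 w 0.0274 gf 0.0
red 175 u 206 226 v 219 264 Y mm [-8.6 -8.4 -6.1 -3.7 -3.1] X [-20.  18.]
cork 947 u 116 219 v 221 294 Y mm [-77.  -76.3 -14.1  -8.9  -8.6] X [-23.  22.]
steel 928 u 210 244 v 210 279 Y mm [ 2.8  3.4  8.  12.  12.3] X [-27.  26.]
glass 4374 u 128 204 v 214 291 Y mm [-63.1 -58.9 -35.9 -19.6 -17.6] X [-29.  19.]
stl 973 u 98 169 v 239 305 Y mm [-86.5 -85.7 -80.5 -76.9 -76.4] X [-27.  26.]
bar top 908 0.07038761877841235 ((0.5727177858352661, 0.27431219816207886), (0.01154911145567894, 0.03902067989110947), 63.017799377441406) [0.57218871 0.27458526]
bar angle -27.043597810509425
open ref, jaw only
red 509 u 294 343 v 58 75 Y mm [ 8.1  8.6 14.3 20.4 20.8] X [-19.  19.]
cork 611 u 289 347 v 31 86 Y mm [-0.6 -0.5  3.2  6.7  6.8] X [-22.  21.]
steel 1122 u 281 355 v 40 55 Y mm [21.3 21.7 26.2 31.2 31.4] X [-27.  26.]
glass 0
stl 0
```

```bash
python3 -c "
from workcell import order
print(order.job_done())"
```

```text
the job is handed in; nothing more can be done
None
```

The purple glass stands centred on the clamp bed, held by the jaw at an estimated 6–7 N (from knob torque and stem compression). The knob has been let go, the arm is clear, and the job was handed in at about 21 s; the judge's result was not shown.

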